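# Wedge up the suspension arm and hold it

### The job

The cast suspension arm pivots in the steel stand, with its cross bar resting on two pads. Take the wooden wedge (not the flat block), lay it flat on the stand's base plate and push it thin end first under the middle of the bar until the bar just lifts off its pads, about 4 mm and never far higher, and finish still gripping the wedge there, so that the wedge alone carries the arm while its pivot is checked. Leave the other things on the bench where they are.

Things in the scene. Friction and masses are not known exactly. Their poses are not given: they have to be found in the camera images.
- stand: Steel stand fixed to the bench; base plate 340 (x) x 110 x 10 mm. Origin: centre of its underside, z up. At x=+110 mm two cheeks 72 mm high hold the arm's pivot, axis along y, 50 mm above the bench. The arm runs towards -x to a cross bar at x=-50, y=0, on two rest pads (y=+-30, 12 wide, 14 mm above the plate; free lane 48 mm wide between). Bare plate from x=-57 to -170; the wedge goes in along +x.
- link: Cast aluminium suspension arm, about 0.7 kg: two rails from the pivot hub to a cross bar. Origin: centre of the cross bar, a round bar 16 mm thick, 75 mm long along y; axes as the stand's. At rest the bar's axis is 32 mm above the bench, its underside 14 mm above the plate. The pivot is 160 mm from the bar, towards +x.
- tilt (a joint): Angle of the suspension arm about its pivot, rad: 0 = cross bar resting on the pads, growing as the bar rises (the bar's lift is 160 mm x the angle: 4 mm = 0.025 rad). Moves freely, falls back under its own weight (some 3 to 5 N at the bar).
- wedge: Loose wooden wedge 150 x 30 mm, 80 g, thin end to +x. Origin: centre of its underside. Thin end (x=+75) 4 mm high; top rises 1 mm in 5 to 24 mm at x=-25; tail from there to x=-75 is level, 24 mm high: grip it across the 30 mm. Flat on the plate, it first meets the bar when the thin end is 50 mm past the bar's axis; each 5 mm more lifts the bar 1 mm.
- block: Loose flat packing block of the same wood, 150 x 30 x 22 mm, the same height all along: not the wedge. Origin: centre of its underside. Not needed. Wedge and block may lie in either of two places.
- bottle_a: White additive bottle, 56 mm across, 130 mm high, standing. Origin: centre of its underside. Not needed.
- bottle_b: Grey additive bottle, 56 mm across, 130 mm high, standing. Origin: centre of its underside. Not needed.
- can: Can, 66 mm across, 110 mm high, standing. Origin: centre of its underside. Not needed.
- bearing: Steel bearing ring, 52 mm across, 15 mm high, lying flat. Origin: centre of its underside. Not needed.
- screwdriver: Screwdriver lying on the bench. Not needed.
- wrench: Wrench lying on the bench. Not needed.
Mind the look-alikes: they are no part of the job. Leave any green look-alike of the wedge alone. Leave any green look-alike of the block alone.

How it is judged (in metres and radians):
On the way, in this order (a step that is already met when the one before it is completed fails the run):
1. the wedge is at the cross bar, upright, the arm still down (horizontal distance between wedge and link below 0.09 m and angle between wedge's own z axis and vertical below 0.15 rad and value of joint tilt below 0.006 rad), for 0.1 s.
2. the wedge bears on the arm (contact force between wedge and link above 1 N), for 0.1 s.
At the end, for the whole second after the job is handed in: The bar is still, 2 to 7 mm off its pads (0.0125 to 0.045 rad), carried by the wedge (over 1 N), not touched by robot or block; the wedge lies flat on the plate (within 4 mm, tilt under 0.08 rad) and the fingers grip it (over 2 N) (value of joint tilt between 0.0125 and 0.045 rad and velocity of joint tilt between -0.05 and 0.05 rad/s and contact force between wedge and link above 1 N and contact force between the fingers and wedge above 2 N and contact force between each of the arm, the fingers, block and link below 0.3 N and angle between wedge's own z axis and vertical below 0.08 rad and z of wedge in the frame of stand between 0.006 and 0.0135 m); the arm keeps its last pose, push and grip.
It fails at once if the cross bar is lifted more than 12 mm (value of joint tilt above 0.075 rad).
It fails at once if another thing on the bench is moved more than 30 mm (distance of any of block, bottle_a, bottle_b, can, bearing, screwdriver, wrench from where it was at the start of the episode above 0.03 m).
It also fails if it takes over 45 s, if anything falls off the work surface, if the arm or the gripper's body presses on something with over 40 N, if the wrist force passes 120 N, or if a joint passes its speed limit or range.

### The arm

A 6-joint arm with a two-finger parallel gripper is mounted at the origin on the work surface. World frame = base frame: x ahead of the robot, y to its left, z up, the work surface at z = 0. Lengths are in mm, angles in rad, forces in N, time in s.
With the tool pointing down it reaches from about 300 to 775 mm from the base axis. Payload 14.6 kg.
Tool frame: the origin (TCP) lies at the very end of the fingers, on their centre line; the grasp point (between the pads) lies 19 mm behind it; z points along the fingers, y is the line along which they close (so a half turn about z gives the same grasp; the last joint's range is limited). The gripper opens to 94 mm and grips with 3 to 60 N. Pads are 16 mm wide; open, the fingers measure 119 mm over their backs; the gripper's body (75 mm by 177 mm) begins 78 mm behind the grasp point.
Start: joints at [-1.405, 0.3, 1.521, -0, 1.321, -0.067], TCP at [126.88, -535.155, 205.446] pointing down, gripper open.
Joint ranges: [-3.03, 3.03], [-0.79, 2.21], [0.23, 2.52], [-1.04, 4.18], [0, 3.07], [-2.55, 2.55]. Speed limits (rad/s): [2.22, 2.22, 2.57, 3.14, 3.14, 3.14].

### API

Orientations are given as a unit quaternion [x, y, z, w].
In Python, from plant import env, snapshot, camera_model, sign_off gives the robot as it stands.
- The arm moves only by the tool carry_out, never from a script. Its argument "steps" is a list that holds one entry, the list of rows, each a list of 4 numbers: the shift along the tool's x, y, z in m, then the turn about the tool's z in rad. In form: [[[dx, dy, dz, twist], ...]]. A call has 1 to 5 rows; each row shifts and turns the commanded pose from where the row before left it, along the tool's axes as they then stand; what a row does not reach is not made up. A row lasts 1/10 s, in which the tool goes at most 50 mm and 8.59 degrees, less where a joint would pass 70% of its speed; a pose out of reach is approached as far as the arm can. A call with a gripper value outside its range is refused whole. "grip" is the opening, from -1 (shut) to 1 (fully open), set as the call begins (left out, the last holds). The fingers move at their own pace and stop on an object; "grip_force" is the grip in N (left out, the last holds). Time passes only in rows, so rows that do not move let the fingers close. It gives the time, the measured TCP pose, the force, the opening and the grip force at its end, in the units of the state.
- env.get_state(): the state, without advancing time (a new reading comes with each control period).
- snapshot(name): name is "scene" or "top"; returns the picture (400x640x3 uint8, red, green, blue); there is no depth.
- camera_model(name): a dict with "camera_matrix" (3x3 intrinsics, pixels), "view" (4x4, takes a point from world to camera coordinates). Camera axes: x right, y up, looking along -z (the intrinsics and any distortion apply to the point x, -y, -z); pixel columns grow to the right and rows downward; lengths in mm; the calibration is good to about 2 mm. A picture is of the moment at which its call begins. camera_model takes no time and is no camera call.
- sign_off(): hands the job in; it is judged then, once.
The state is a dict: "time_s": time; "qpos": joint angles; "joint_vel": joint speeds; "joint_efforts": joint torques, N m; "position": TCP position; "tool_rot": TCP orientation; "contact_force": force on the tool from outside, world axes, zero at the start; "moment": the same for the moment, N m; "finger_gap": finger opening in mm; "gripper_force": force on a finger pad.
Only numpy, scipy, OpenCV 4.12 (cv2) and the standard library are available. Lean on these libraries where they do the work, as an engineer would, in place of code of your own. Each camera call takes 0.05 s, during which the arm holds its last target. There are 200 camera calls.

## Working session

There is one attempt and no reset: what is moved stays moved. The work goes in short steps, Python scripts to look and compute and a tool call to move; the robot and the scene stay as the last step left them, time stands still between calls to the robot, and variables do not carry over. Pictures are saved under pics/ and viewed, at most 10 in all, crops included, and the job is handed in when it is done.

Besides the shell and the picture viewer there is one more tool, called after "Call:" by a JSON object that holds its "api" and its "payload". carry_out: Moves the arm, as the interface text tells. Its arguments: {"type":"object","properties":{"steps":{"type":"array","items":{"type":"array","items":{"type":"array","items":{"type":"number"}}}},"grip":{"type":"number"},"grip_force":{"type":"number"}},"required":["steps"]}

```bash
mkdir -p pics; python3 - <<'E'
from plant import env, snapshot, camera_model
import cv2
for n in("scene","top"):
    cv2.imwrite(f"pics/{n}0.png",snapshot(n)[:,:,::-1]); m=camera_model(n); print(m)
print(env.get_state())
E
```

```text
{'camera_matrix': array([[413.91834937,   0.        , 320.57662217],
       [  0.        , 413.91834937, 189.93090168],
       [  0.        ,   0.        ,   1.        ]]), 'view': array([[ 1.30487634e-01,  9.91385405e-01,  1.13117574e-02,
        -3.29118234e+00],
       [-8.15543160e-01,  1.00841083e-01,  5.69842460e-01,
         4.35688211e+02],
       [ 5.63792809e-01, -8.35826209e-02,  8.21676101e-01,
        -1.35069133e+03],
       [ 0.00000000e+00,  0.00000000e+00,  0.00000000e+00,
         1.00000000e+00]])}
{'camera_matrix': array([[402.45126663,   0.        , 326.77618707],
       [  0.        , 402.45126663, 198.93711502],
       [  0.        ,   0.        ,   1.        ]]), 'view': array([[-1.16787328e-02, -9.99921376e-01,  4.56617192e-03,
        -4.73592980e+01],
       [ 9.89131257e-01, -1.08831089e-02,  1.46631902e-01,
        -5.62168602e+02],
       [-1.46570679e-01,  6.22901817e-03,  9.89180588e-01,
        -1.02020516e+03],
       [ 0.00000000e+00,  0.00000000e+00,  0.00000000e+00,
         1.00000000e+00]])}
{'time_s': 0.1, 'qpos': array([-1.40457431e+00,  3.00388427e-01,  1.52150393e+00, -4.15843626e-05,
        1.32071665e+00, -6.66269431e-02]), 'joint_vel': array([-1.48820436e-03,  5.86658439e-04, -1.41555946e-03, -5.01436524e-04,
       -3.47049999e-05, -6.75942446e-06]), 'joint_efforts': array([ 3.09913055e-03, -5.32643330e+01, -3.53282654e+01,  7.09975488e-02,
        2.34877708e-02, -6.93775200e-05]), 'position': array([ 126.84597978, -534.93185071,  204.96432089]), 'tool_rot': array([ 9.93229595e-01,  1.16166747e-01, -4.54133082e-05, -5.06544366e-04]), 'contact_force': array([0.26916102, 0.62254443, 0.10900982]), 'moment': array([ 0.03435621,  0.00791741, -0.0087769 ]), 'gripper_force': 0.0, 'finger_gap': 93.75533488253437}
```

View pics/top0.png

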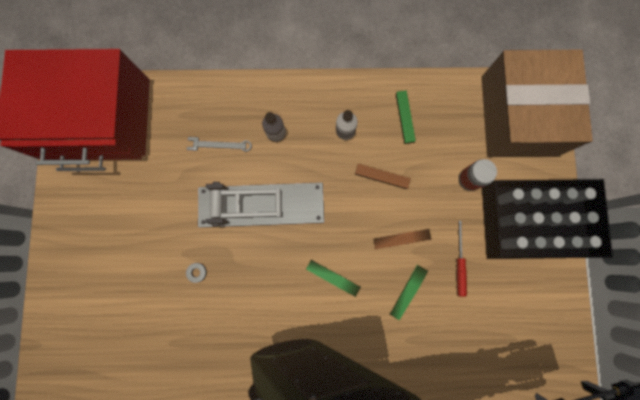

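View pics/scene0.png

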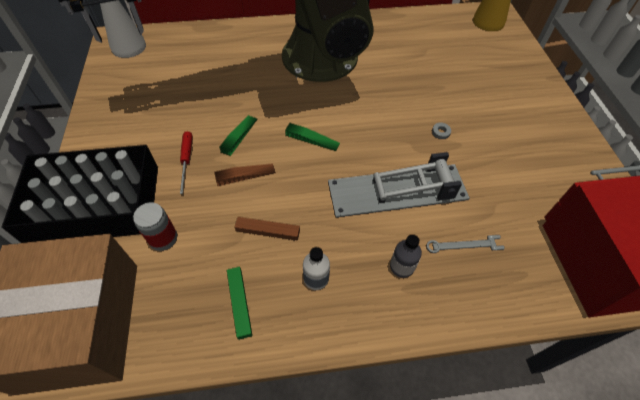

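The top view shows brown pieces at (383,176) and (402,239). The stand's plate spans (198–323, 184–226), with the pivot on the left, so stand +x is about world +y. In the scene view the pieces are at (267,228) and (245,174). I'll zoom in to tell wedge from block.

```bash
cat > h.py <<'E'
import numpy as np, cv2
from plant import env, snapshot, camera_model
def ray(n,px):
    m=camera_model(n);K=m['camera_matrix'];V=m['view'];R=V[:3,:3]
    d=np.linalg.inv(K)@np.array([px[0],px[1],1.]);d=R.T@(d*[1,-1,-1]);return -R.T@V[:3,3],d
def onz(n,px,z):
    c,d=ray(n,px);return c+d*(z-c[2])/d[2]
def proj(n,P):
    m=camera_model(n);p=m['view'][:3,:3]@np.array(P,float)+m['view'][:3,3];p=m['camera_matrix']@(p*[1,-1,-1]);return p[:2]/p[2]
E
python3 - <<'E'
from h import *
s=cv2.imread('pics/scene0.png');t=cv2.imread('pics/top0.png')
a=cv2.resize(s[150:250,200:320],None,fx=5,fy=5,interpolation=cv2.INTER_CUBIC)[:290*2,:]
b=cv2.resize(t[150:260,345:440],None,fx=5,fy=5,interpolation=cv2.INTER_CUBIC)
cv2.imwrite('pics/cs.png',a);cv2.imwrite('pics/ct.png',b)
for n,im in(('top',t),('scene',s)):
    h=cv2.cvtColor(im,cv2.COLOR_BGR2HSV)
    m=cv2.inRange(h,(0,90,30),(13,255,190));m2=np.zeros_like(m)
    if n=='top':m2[150:260,350:440]=m[150:260,350:440]
    else:m2[155:245,205:310]=m[155:245,205:310]
    for c in cv2.findContours(m2,0,2)[0]:
        if cv2.contourArea(c)>150:
            r=cv2.minAreaRect(c);print(n,cv2.contourArea(c),r,cv2.boxPoints(r).round(1).tolist())
E
```

```text
top 456.0 ((401.19635009765625, 238.6124267578125), (10.774689674377441, 55.08994674682617), 79.99201965332031) [[373.1000061035156, 238.10000610351562], [427.3999938964844, 228.5], [429.29998779296875, 239.10000610351562], [375.0, 248.6999969482422]]
top 493.5 ((382.3584899902344, 175.7452850341797), (54.120052337646484, 11.126204490661621), 15.945395469665527) [[354.79998779296875, 173.6999969482422], [357.8999938964844, 163.0], [409.8999938964844, 177.8000030517578], [406.79998779296875, 188.5]]
scene 855.5 ((266.8335266113281, 228.12347412109375), (64.48140716552734, 15.02123737335205), 8.426969528198242) [[233.8000030517578, 230.8000030517578], [236.0, 216.0], [299.79998779296875, 225.39999389648438], [297.6000061035156, 240.3000030517578]]
scene 679.0 ((244.48825073242188, 171.94705200195312), (14.642804145812988, 58.896610260009766), 77.47119140625) [[214.1999969482422, 171.1999969482422], [271.6000061035156, 158.39999389648438], [274.79998779296875, 172.6999969482422], [217.3000030517578, 185.5]]
```

View pics/cs.png

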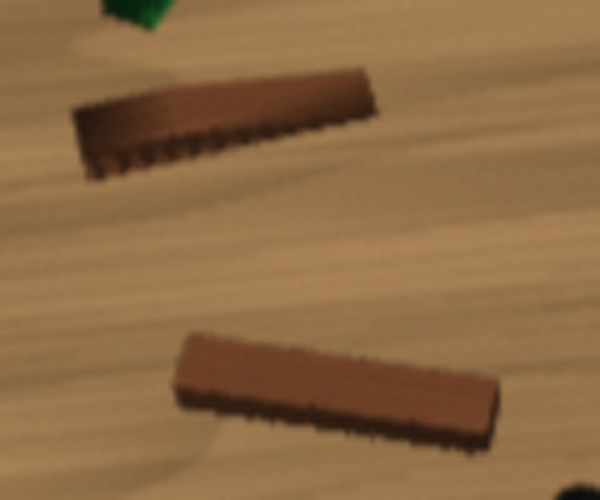

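View pics/ct.png

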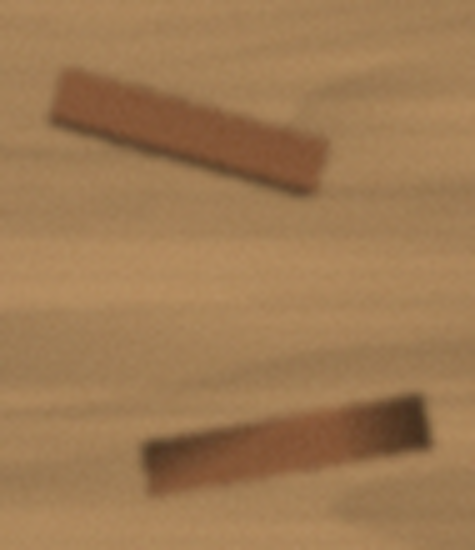

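The scene crop shows the upper piece tapering from a thick left end (80,140) to a thin right end (370,90), so the piece at top (402,239) is the wedge with its thin end towards +y. The lower, uniform one is the block. Next I measure the wedge and stand.

```bash
python3 - <<'E'
from h import *
t=cv2.imread('pics/top0.png')
L=onz('top',(374.2,243.4),4);R=onz('top',(430.0,234.0),24)
print('wedge thin',L,'tail',R,'len',np.linalg.norm((L-R)[:2]),'mid',(L+R)/2,'yaw',np.degrees(np.arctan2(*(L-R)[[1,0]])))
# block check
print('block', onz('top',(382.4,175.7),22))
print('scene wedge thin', onz('scene',(200+368/5,150+92/5),4),'tail',onz('scene',(200+80/5,150+127/5),24))
h=cv2.cvtColor(t,cv2.COLOR_BGR2HSV)
m=cv2.inRange(h,(0,0,60),(180,70,255));m2=np.zeros_like(m);m2[178:232,190:330]=m[178:232,190:330]
c=max(cv2.findContours(m2,0,2)[0],key=cv2.contourArea);r=cv2.minAreaRect(c);print(cv2.contourArea(c),r)
b=cv2.boxPoints(r);print(b)
P=[onz('top',p,10) for p in b];print(np.round(P,1))
u=cv2.resize(t[175:235,190:335],None,fx=5,fy=5,interpolation=cv2.INTER_CUBIC)
cv2.imwrite('pics/cst.png',u)
E
```

```text
wedge thin [ 444.85398791 -180.11811268    4.        ] tail [ 467.21659021 -326.39869527   24.        ] len 147.98004873159977 mid [ 456.03528906 -253.25840398   14.        ] yaw 98.69178188662988
block [ 626.54166872 -205.45888843   22.        ]
scene wedge thin [ 445.92099648 -179.1725976     4.        ] tail [ 466.16854316 -323.6314431    24.        ]
4941.5 ((260.5, 204.0), (44.0, 125.0), 90.0)
[[198. 182.]
 [323. 182.]
 [323. 226.]
 [198. 226.]]
[[616.9 297.1  10. ]
 [613.2 -44.2  10. ]
 [492.8 -42.9  10. ]
 [496.6 292.9  10. ]]
```

View pics/cst.png

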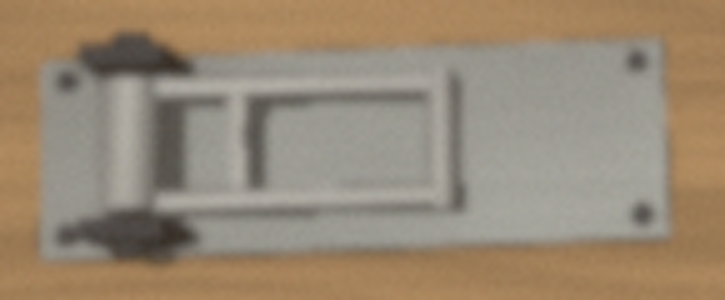

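The crop shows plate corners at (41,62), (662,40), (670,236) and (42,262), and the cross bar running from (440,68) to (443,208).

```bash
python3 - <<'E'
from h import *
f=lambda x,y,z:onz('top',(190+x/5-.4,175+y/5-.4),z)
C=np.array([f(41,62,10),f(662,40,10),f(670,236,10),f(42,262,10)]);print(C.round(1))
print('len',np.linalg.norm(C[0]-C[1]),np.linalg.norm(C[3]-C[2]),'wid',np.linalg.norm(C[0]-C[3]),np.linalg.norm(C[1]-C[2]))
ctr=C.mean(0);ax=(C[0]+C[3]-C[1]-C[2])[:2];ax/=np.linalg.norm(ax);yaw=np.arctan2(ax[1],ax[0])
b=(f(440,68,35)+f(443,208,35))/2
print('ctr',ctr,'yaw',np.degrees(yaw),'bar meas',b,'bar exp',ctr[:2]-50*ax)
print('ends',ctr[:2]-170*ax)
from scipy.spatial.transform import Rotation as Ro
print(Ro.from_quat(env.get_state()['tool_rot']).as_matrix().round(4))
E
```

```text
[[603.  297.2  10. ]
 [611.6 -41.4  10. ]
 [504.1 -44.6  10. ]
 [493.9 292.8  10. ]]
len 338.6909249987906 337.6001464545907 wid 109.22493594570429 107.52226449752958
ctr [553.13977251 125.98353657  10.        ] yaw 91.58753982364772 bar meas [555.44291031  75.84889631  35.        ] bar exp [554.5249851   76.00272839]
ends [557.84949531 -43.95121123]
[[ 9.730e-01  2.308e-01 -2.000e-04]
 [ 2.308e-01 -9.730e-01  1.000e-03]
 [ 0.000e+00 -1.000e-03 -1.000e+00]]
```

Call:
{"api": "carry_out", "payload": {"steps": [[[0.038, -0.0144, 0, 0], [0.038, -0.0144, 0, 0], [0.038, -0.0144, 0, 0], [0.038, -0.0144, 0, 0], [0.038, -0.0144, 0, 0]]]}}

```text
time_s: 0.6
position: [296.2, -420.1, 205.3]
tool_rot: [0.993, 0.116, -0.0, -0.0]
contact_force: [1.2, -0.6, -0.3]
finger_gap: 93.6
gripper_force: 0.0
```

Call:
{"api": "carry_out", "payload": {"steps": [[[0.038, -0.0144, 0, 0], [0.038, -0.0144, 0, 0], [0.038, -0.0144, 0, 0], [0.038, -0.0144, 0, 0], [0.038, -0.0144, 0, 0]]]}}

```text
time_s: 1.1
position: [464.6, -306.1, 205.2]
tool_rot: [0.993, 0.116, -0.0, -0.0]
contact_force: [-0.3, -1.1, -0.6]
finger_gap: 93.9
gripper_force: 0.0
```

Call:
{"api": "carry_out", "payload": {"steps": [[[0, 0, 0, -0.148], [0, 0, 0, -0.148], [0, 0, 0, -0.148], [0, 0, 0, -0.148], [0, 0, 0, -0.148]]]}}

```text
time_s: 1.6
position: [463.3, -307.3, 205.1]
tool_rot: [0.883, 0.47, -0.0, -0.0]
contact_force: [-0.3, -0.1, 0.6]
finger_gap: 94.2
gripper_force: 0.0
```

Call:
{"api": "carry_out", "payload": {"steps": [[[0, 0, 0, -0.148], [0, 0, 0, -0.148], [0, 0, 0, -0.148], [0, 0, 0, -0.148], [0, 0, 0, -0.148]]]}}

```text
time_s: 2.1
position: [463.3, -307.3, 205.1]
tool_rot: [0.653, 0.757, -0.0, -0.0]
contact_force: [0.2, 0.0, -0.9]
finger_gap: 94.1
gripper_force: 0.0
```

```bash
cat >> h.py <<'E'
from scipy.spatial.transform import Rotation as Ro
def goto(x,y,z,yaw):
    s=env.get_state();M=Ro.from_quat(s['tool_rot']).as_matrix()
    d=M.T@(np.array([x,y,z])-s['position']);a=np.degrees(np.arctan2(M[1,0],M[0,0]))
    print('t',s['time_s'],'pos',s['position'].round(1),'yaw',a.round(2),'d tool',d.round(1),'twist',np.radians(a-yaw).round(4),'F',s['contact_force'].round(1),'gap',s['finger_gap'].round(1),'gf',round(s['gripper_force'],1),'tilt',M[:,2].round(4))
E
python3 - <<'E'
from h import *
goto(464,-306.6,40,98.4)
t=snapshot('top');cv2.imwrite('pics/t1.png',t[:,:,::-1])
s=snapshot('scene')[:,:,::-1]
cv2.imwrite('pics/s1.png',cv2.resize(s[110:230,160:320],None,fx=5,fy=5,interpolation=cv2.INTER_CUBIC))
E
```

```text
Traceback (most recent call last):
  File "h.py", line 14, in goto
    print('t',s['time_s'],'pos',s['position'].round(1),'yaw',a.round(2),'d tool',d.round(1),'twist',np.radians(a-yaw).round(4),'F',s['contact_force'].round(1),'gap',s['finger_gap'].round(1),'gf',round(s['gripper_force'],1),'tilt',M[:,2].round(4))
                                                                                                                                                                     ^^^^^^^^^^^^^^^^^^^^^
AttributeError: 'float' object has no attribute 'round'
```

```bash
sed -i "s/s\['finger_gap'\].round(1)/round(float(s['finger_gap']),1)/" h.py
python3 - <<'E'
from h import *
goto(464,-306.6,40,98.4)
E
```

```text
t 2.1 pos [ 463.3 -307.3  205.1] yaw 98.48 d tool [  0.5   0.9 165.1] twist 0.0015 F [ 0.2  0.  -0.9] gap 94.1 gf 0.0 tilt [-5.e-04  4.e-04 -1.e+00]
```

Call:
{"api": "carry_out", "payload": {"steps": [[[0, 0, 0.033, 0], [0, 0, 0.033, 0], [0, 0, 0.033, 0], [0, 0, 0.033, 0], [0, 0, 0.033, 0]]], "grip": 0.28}}

```text
time_s: 2.6
position: [463.2, -307.2, 39.0]
tool_rot: [0.655, 0.755, -0.0, -0.0]
contact_force: [0.8, -0.3, -0.0]
finger_gap: 61.3
gripper_force: 0.0
```

```bash
python3 - <<'E'
from h import *
goto(464,-306.6,4,98.4)
s=snapshot('scene')[:,:,::-1]
cv2.imwrite('pics/s2.png',cv2.resize(s[110:230,160:320],None,fx=5,fy=5,interpolation=cv2.INTER_CUBIC)[:600])
E
```

```text
t 2.6 pos [ 463.2 -307.2   39. ] yaw 98.14 d tool [ 0.5  0.9 35. ] twist -0.0046 F [ 0.8 -0.3 -0. ] gap 61.3 gf 0.0 tilt [-3.e-04  2.e-04 -1.e+00]
```

View pics/s2.png

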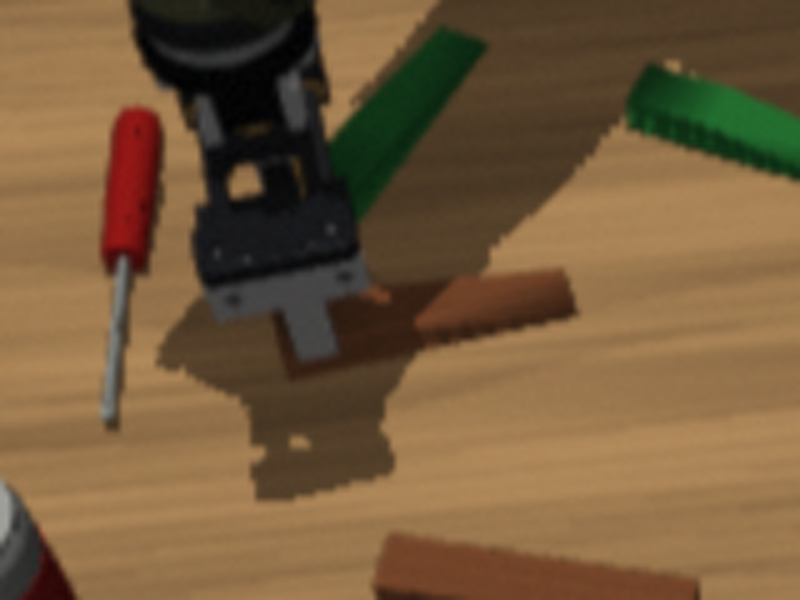

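The finger pad at (310,340) straddles the wedge tail, the alignment is good and the green piece is clear. I go down and grip.

Call:
{"api": "carry_out", "payload": {"steps": [[[0, 0.001, 0.015, 0], [0, 0, 0.012, 0], [0, 0, 0.008, 0], [0, 0, 0, 0]]]}}

```text
time_s: 3.05
position: [464.3, -307.1, 5.1]
tool_rot: [0.655, 0.755, -0.0, -0.0]
contact_force: [0.3, -0.7, 1.0]
finger_gap: 60.4
gripper_force: 0.0
```

Call:
{"api": "carry_out", "payload": {"steps": [[[0, 0, 0, 0], [0, 0, 0, 0], [0, 0, 0, 0], [0, 0, 0, 0], [0, 0, 0, 0]]], "grip": -0.6, "grip_force": 40}}

```text
time_s: 3.55
position: [464.6, -307.3, 5.8]
tool_rot: [0.655, 0.755, 0.0, 0.0]
contact_force: [0.1, 0.9, 2.7]
finger_gap: 29.8
gripper_force: 39.9
```

Call:
{"api": "carry_out", "payload": {"steps": [[[0, 0, 0, 0], [0, 0, 0, 0]]]}}

```text
time_s: 3.75
position: [464.5, -307.3, 5.8]
tool_rot: [0.655, 0.755, 0.0, 0.0]
contact_force: [-0.5, 0.3, 5.3]
finger_gap: 29.4
gripper_force: 39.9
```

```bash
python3 - <<'E'
from h import *
goto(464,-306.6,4,98.4)
E
```

```text
t 3.75 pos [ 464.5 -307.3    5.8] yaw 98.13 d tool [ 0.8 -0.4  1.8] twist -0.0047 F [-0.5  0.3  5.3] gap 29.4 gf 39.9 tilt [ 3.e-04 -2.e-04 -1.e+00]
```

The wedge is gripped (gap 29.4 mm). Lift and carry.

Call:
{"api": "carry_out", "payload": {"steps": [[[0, 0, -0.01, 0], [0, 0, -0.015, 0], [0, 0, -0.02, 0], [0, 0, 0, 0]]]}}

```text
time_s: 4.15
position: [465.6, -308.1, 53.6]
tool_rot: [0.655, 0.755, 0.0, 0.002]
contact_force: [-0.3, -0.0, -1.4]
finger_gap: 29.8
gripper_force: 39.9
```

Call:
{"api": "carry_out", "payload": {"steps": [[[0.0207, 0.0125, 0, 0], [0.0207, 0.0125, 0, 0], [0.0207, 0.0125, 0, 0], [0.0207, 0.0125, 0, 0], [0.0207, 0.0125, 0, 0]]]}}

```text
time_s: 4.65
position: [511.8, -194.9, 50.2]
tool_rot: [0.655, 0.755, -0.0, -0.0]
contact_force: [0.1, 0.4, -0.6]
finger_gap: 29.7
gripper_force: 39.9
```

Call:
{"api": "carry_out", "payload": {"steps": [[[0.0207, 0.0125, 0, 0], [0.0207, 0.0125, 0, 0], [0.0207, 0.0125, 0, 0], [0.0207, 0.0125, 0, 0], [0.0207, 0.0125, 0, 0]]]}}

```text
time_s: 5.15
position: [559.0, -83.6, 50.2]
tool_rot: [0.655, 0.755, -0.0, -0.0]
contact_force: [0.1, -0.1, -1.5]
finger_gap: 29.5
gripper_force: 39.9
```

Call:
{"api": "carry_out", "payload": {"steps": [[[0, 0, 0, 0.057], [0, 0, 0, 0.057], [0, 0, 0, 0], [0, 0, 0, 0]]]}}

```text
time_s: 5.55
position: [558.7, -84.7, 50.3]
tool_rot: [0.697, 0.717, -0.0, -0.0]
contact_force: [-0.4, -0.1, -0.2]
finger_gap: 29.5
gripper_force: 39.9
```

```bash
python3 - <<'E'
from h import *
goto(559.3,-84,51,91.6)
t=snapshot('top')[:,:,::-1]
cv2.imwrite('pics/t3.png',cv2.resize(t[150:270,255:415],None,fx=5,fy=5,interpolation=cv2.INTER_CUBIC))
s=snapshot('scene')[:,:,::-1]
cv2.imwrite('pics/s3.png',s)
E
```

```text
t 5.55 pos [558.7 -84.7  50.3] yaw 91.69 d tool [ 0.7  0.6 -0.7] twist 0.0016 F [-0.4 -0.1 -0.2] gap 29.5 gf 39.9 tilt [-2.e-04  0.e+00 -1.e+00]
```

View pics/t3.png

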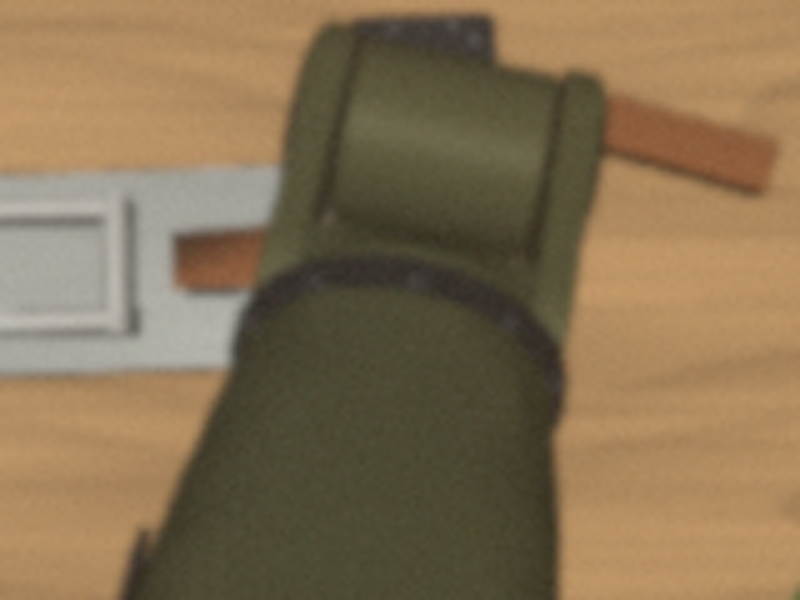

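The thin end shows at crop x 175, y 235–290, the bar at x about 117, y 200–335. I compute the real offsets.

```bash
python3 - <<'E'
from h import *
f=lambda x,y,z:onz('top',(255+x/5-.4,150+y/5-.4),z)
print('thin',f(175,236,48.5),f(177,291,48.5),'bar',f(114,200,40),f(120,330,40))
print('bar',f(117,265,40), 'expected thin at tcp+130: ', 558.7-.028*130,-84.7+130)
E
```

```text
thin [567.30133388  43.70513112  48.5       ] [538.22836415  42.60712975  48.5       ] bar [588.27360024  76.79217731  40.        ] [519.0084624   73.20853968  40.        ]
bar [553.47575338  74.99180735  40.        ] expected thin at tcp+130:  555.0600000000001 45.3
```

Lateral offset is within 2 mm, well inside the lane. I lower onto the plate.

Call:
{"api": "carry_out", "payload": {"steps": [[[0, 0, 0.012, 0], [0, 0, 0.012, 0], [0, 0, 0.006, 0], [0, 0, 0, 0], [0, 0, 0, 0]]]}}

```text
time_s: 6.15
position: [558.8, -84.6, 20.3]
tool_rot: [0.697, 0.717, -0.0, -0.0]
contact_force: [0.6, 0.3, -0.9]
finger_gap: 29.7
gripper_force: 39.9
```

Call:
{"api": "carry_out", "payload": {"steps": [[[0, 0, 0.002, 0], [0, 0, 0, 0], [0, 0, 0.0015, 0], [0, 0, 0, 0], [0, 0, 0, 0]]]}}

```text
time_s: 6.65
position: [558.9, -84.6, 17.0]
tool_rot: [0.697, 0.717, 0.0, 0.0]
contact_force: [0.1, 0.5, -0.9]
finger_gap: 29.5
gripper_force: 39.9
```

Call:
{"api": "carry_out", "payload": {"steps": [[[0, 0, 0.001, 0], [0, 0, 0, 0], [0, 0, 0, 0]]]}}

```text
time_s: 6.95
position: [558.8, -84.6, 15.9]
tool_rot: [0.697, 0.717, 0.0, -0.0]
contact_force: [0.6, 0.6, -0.9]
finger_gap: 29.4
gripper_force: 39.9
```

Call:
{"api": "carry_out", "payload": {"steps": [[[0, 0, 0.0008, 0], [0, 0, 0, 0], [0, 0, 0, 0]]]}}

```text
time_s: 7.25
position: [558.9, -84.7, 15.5]
tool_rot: [0.697, 0.717, 0.0, 0.0]
contact_force: [-3.1, -1.3, 4.6]
finger_gap: 29.5
gripper_force: 39.9
```

Contact on the plate, about 5 N. Slide forward.

Call:
{"api": "carry_out", "payload": {"steps": [[[0.012, 0, 0, 0], [0.012, 0, 0, 0], [0.012, 0, 0, 0], [0.012, 0, 0, 0], [0.012, 0, 0, 0]]]}}

```text
time_s: 7.75
position: [557.8, -24.6, 15.8]
tool_rot: [0.697, 0.717, 0.0, 0.001]
contact_force: [-0.1, -4.0, 6.1]
finger_gap: 29.9
gripper_force: 39.9
```

Call:
{"api": "carry_out", "payload": {"steps": [[[0.006, 0, 0, 0], [0.005, 0, 0, 0], [0, 0, 0, 0], [0, 0, 0, 0]]]}}

```text
time_s: 8.15
position: [557.4, -13.1, 15.8]
tool_rot: [0.697, 0.717, 0.001, 0.0]
contact_force: [-0.4, 3.5, 6.7]
finger_gap: 29.5
gripper_force: 39.9
```

```bash
python3 - <<'E'
from h import *
goto(556.6,20,15.5,91.6)
t=snapshot('top')[:,:,::-1]; s=snapshot('scene')[:,:,::-1]
a=cv2.resize(t[165:245,225:355],None,fx=5,fy=5,interpolation=cv2.INTER_CUBIC)[:300]
b=cv2.resize(s[140:225,320:450],None,fx=5,fy=5,interpolation=cv2.INTER_CUBIC)[:300]
cv2.imwrite('pics/m4.png',np.vstack([a,b]))
E
```

```text
t 8.15 pos [557.4 -13.1  15.8] yaw 91.61 d tool [33.1  0.1  0.3] twist 0.0003 F [-0.4  3.5  6.7] gap 29.5 gf 39.9 tilt [ 1.6e-03  4.0e-04 -1.0e+00]
```

View pics/m4.png

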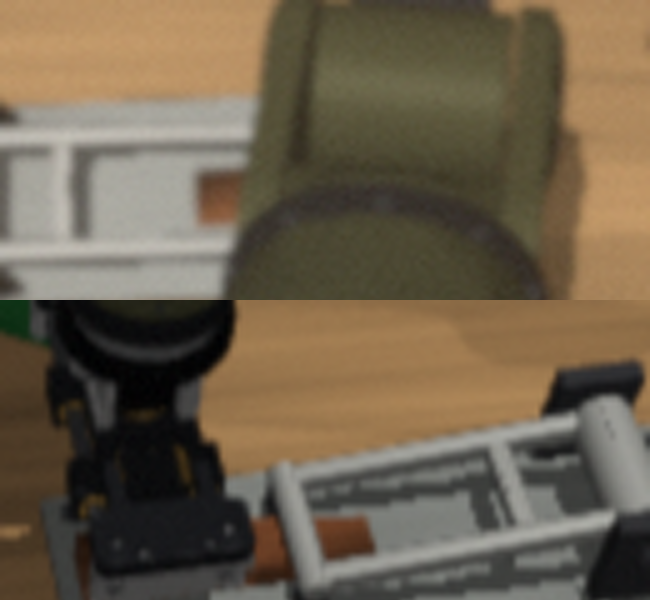

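The thin end has passed under the bar (top crop (198,197)), centred between the rails. I continue in small steps.

Call:
{"api": "carry_out", "payload": {"steps": [[[0.004, 0, 0, 0], [0.004, 0, 0, 0], [0.003, 0, 0, 0], [0, 0, 0, 0], [0, 0, 0, 0]]]}}

```text
time_s: 8.75
position: [557.2, -2.8, 15.8]
tool_rot: [0.697, 0.717, 0.0, 0.001]
contact_force: [0.4, -2.2, 5.4]
finger_gap: 29.7
gripper_force: 39.9
```

Call:
{"api": "carry_out", "payload": {"steps": [[[0.002, 0, 0, 0], [0.002, 0, 0, 0], [0.002, 0, 0, 0], [0, 0, 0, 0], [0, 0, 0, 0]]]}}

```text
time_s: 9.25
position: [557.0, 2.8, 15.8]
tool_rot: [0.697, 0.717, 0.0, 0.001]
contact_force: [0.7, -5.9, 5.9]
finger_gap: 29.5
gripper_force: 39.9
```

```bash
python3 - <<'E'
from h import *
goto(556.6,17.5,15.5,91.6)
print('thin in pic4',onz('top',(225+198/5-.4,165+197/5-.4),14))
E
```

```text
t 9.25 pos [557.    2.8  15.8] yaw 91.6 d tool [14.7 -0.   0.2] twist 0.0 F [ 0.7 -5.9  5.9] gap 29.5 gf 39.9 tilt [ 0.0017 -0.001  -1.    ]
thin in pic4 [553.71597718 115.23051912  14.        ]
```

Call:
{"api": "carry_out", "payload": {"steps": [[[0.003, 0, 0, 0], [0.003, 0, 0, 0], [0.002, 0, 0, 0], [0, 0, 0, 0]]]}}

```text
time_s: 9.65
position: [556.8, 10.8, 15.8]
tool_rot: [0.697, 0.717, 0.0, 0.001]
contact_force: [-0.0, -4.7, 6.3]
finger_gap: 29.5
gripper_force: 39.9
```

Call:
{"api": "carry_out", "payload": {"steps": [[[0.002, 0, 0, 0], [0.002, 0, 0, 0], [0.002, 0, 0, 0], [0, 0, 0, 0], [0, 0, 0, 0]]]}}

```text
time_s: 10.15
position: [556.7, 16.8, 15.8]
tool_rot: [0.697, 0.717, 0.0, 0.001]
contact_force: [-0.0, -5.6, 4.9]
finger_gap: 29.5
gripper_force: 39.9
```

```bash
python3 - <<'E'
from h import *
goto(556.6,17.5,15.5,91.6)
t=snapshot('top')[:,:,::-1];s=snapshot('scene')[:,:,::-1]
p=lambda im:cv2.resize(im[150:210,360:480],None,fx=5,fy=5,interpolation=cv2.INTER_CUBIC)
cv2.imwrite('pics/m5.png',np.vstack([p(cv2.imread('pics/scene0.png')),p(s)]))
for z in(32,36):print(proj('scene',(554.7,76,z)))
# rigid shift of the outer (camera-side) bar end between start and now
from cv2 import phaseCorrelate
g=lambda im:cv2.cvtColor(im,cv2.COLOR_BGR2GRAY).astype(np.float32)
a,b=g(cv2.imread('pics/scene0.png')),g(s)
for y0,y1,x0,x1 in((170,205,372,396),(168,202,420,435),(185,215,335,360)):
    w=cv2.createHanningWindow((x1-x0,y1-y0),cv2.CV_32F);print(phaseCorrelate(a[y0:y1,x0:x1].copy(),b[y0:y1,x0:x1].copy(),w))
E
```

```text
t 10.15 pos [556.7  16.8  15.8] yaw 91.6 d tool [ 0.7 -0.   0.3] twist 0.0 F [-0.  -5.6  4.9] gap 29.5 gf 39.9 tilt [ 0.0017 -0.001  -1.    ]
[379.45043645 186.18808203]
[379.65958563 185.24617927]
((-0.6133232049807891, -1.0222822944272956), 0.5167338988847203)
((0.6695856209899791, -0.20231204963897298), 0.8890213516023424)
((0.7065061441923568, 0.5620274628372464), 0.5213667182922364)
```

View pics/m5.png

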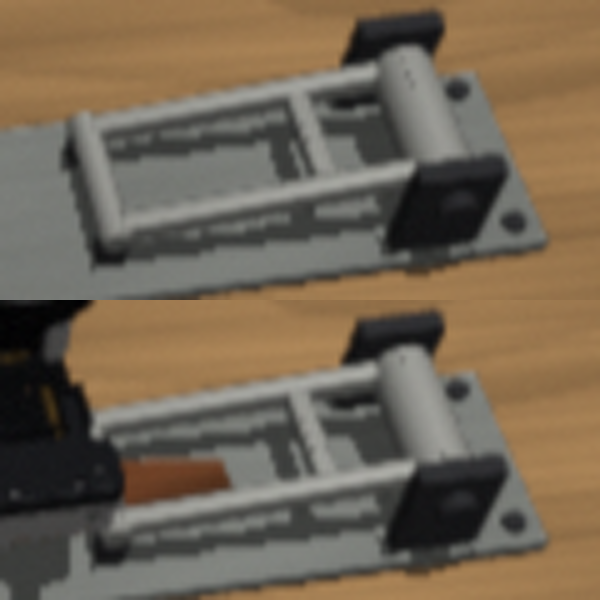

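The lower rail looks about 1 px higher near the bar. I check the lift with sub-pixel rail edges along its length.

```bash
python3 - <<'E'
from h import *
s=snapshot('scene')[:,:,::-1]
g=lambda im:cv2.cvtColor(np.ascontiguousarray(im),cv2.COLOR_BGR2GRAY).astype(float)
a,b=g(cv2.imread('pics/scene0.png')),g(s)
def edge(im,x):
    y0=194-(x-386)*(194-183)/(440-386)   # lower rail centre
    r=np.arange(int(y0)-5,int(y0)+6);v=im[r,x];w=np.clip(v-130,0,None)
    return (w*r).sum()/max(w.sum(),1e-6)
def shift(x): return edge(b,x)-edge(a,x)
print([(x,round(edge(a,x),1),round(shift(x),2)) for x in range(384,440,4)])
print(a[186:204,392].astype(int),b[186:204,392].astype(int))
goto(556.6,17.5,15.5,91.6)
E
```

```text
[(384, np.float64(194.4), np.float64(-0.85)), (388, np.float64(193.4), np.float64(-0.88)), (392, np.float64(192.4), np.float64(-0.57)), (396, np.float64(191.7), np.float64(-0.44)), (400, np.float64(191.1), np.float64(-0.61)), (404, np.float64(190.3), np.float64(-0.71)), (408, np.float64(189.4), np.float64(-0.56)), (412, np.float64(188.7), np.float64(-0.45)), (416, np.float64(188.2), np.float64(-0.68)), (420, np.float64(187.3), np.float64(-0.47)), (424, np.float64(184.2), np.float64(-0.12)), (428, np.float64(185.6), np.float64(-0.3)), (432, np.float64(185.0), np.float64(-0.39)), (436, np.float64(184.4), np.float64(-0.3))]
[117 118 119 122 118 133 149 147 121  85  71  66  59  59  64  97 120 124] [ 70  67  63  67 116 148 157 137  98  75  97  90  66  61  67 101 124 129]
t 10.3 pos [556.6  16.8  15.8] yaw 91.6 d tool [ 0.7 -0.   0.3] twist -0.0 F [ 0.7 -5.4  6.3] gap 29.7 gf 39.9 tilt [ 1.7e-03 -9.0e-04 -1.0e+00]
```

The rail has risen linearly, by about 0.9 px at the bar, which is about 3.8 mm and agrees with the wedge geometry. The wedge is pressed flat and gripped, so I hand in.

```bash
python3 -c "
from plant import sign_off
print(sign_off())"
```

```text
the job is handed in; nothing more can be done
None
```

I handed the job in with the wedge flat on the base plate under the middle of the bar and still gripped at 40 N; the cameras put the bar about 4 mm off its pads, but `sign_off()` gave no verdict.

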